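Wring a gauge block onto its mate

ROBOT

A 6-joint arm with a two-finger parallel gripper is mounted at the origin on a cart in front of the work surface, level with it; the furniture and walls round the work are solid. World frame = base frame: x ahead of the robot, y to its left, z up, the work surface at z = 0. Lengths are in m, angles in rad, forces in N, time in s.
With the tool pointing down it reaches from about 0.275 to 1 m from the base axis. Payload 8.4 kg.
Tool frame: the origin (TCP) lies between the finger pads; the fingertips stand 25 mm ahead of it and the grasp point (between the pads) lies 6 mm ahead of it; z points along the fingers, y is the line along which they close (so a half turn about z gives the same grasp; the last joint's range is limited). The gripper opens to 85 mm and grips with 20 to 120 N. Pads are 22 mm wide; open, the fingers measure 114 mm over their backs; the gripper's body (76 mm by 85 mm) begins 54 mm behind the grasp point. The pads swing forward as they close: fully open they stand 13 mm farther back than shut.
Start: joints at [-1.337, 0.353, 1.633, -0, 1.155, -0.002], TCP at [0.146, -0.608, 0.256] pointing down, gripper open.
Joint ranges: [-2.63, 2.63], [-0.92, 2.1], [0.06, 2.66], [-1.3, 4.44], [0, 2.69], [-3.02, 3.02]. Speed limits (rad/s): [2.22, 2.22, 2.79, 3.14, 3.14, 3.14].

INTERFACE

Orientations are given as a rotation vector (axis times angle).
In Python, from rig import manip, ik, optics gives the robot as it stands. Calls block until the motion is done:
- manip.movep(position, orientation): joint-space move of the TCP to a pose.
- manip.line_to(position, max_speed=0.15, frame=None): straight line of the TCP; frame=None keeps the orientation; max_speed is the mean speed in m/s.
- manip.move_joints(angles): joint-space move.
- manip.command_gripper(opening, grip_force=None): opening from 0.0 (shut) to 1.0 (fully open); grip_force is the grip in N (None keeps the last); returns when the fingers have stopped.
- manip.pause(seconds).
- ik(position, orientation): joint angles nearest the present ones, or None.
- optics.capture(name): name is "scene" or "top" or "wrist"; returns the picture (420x560x3 uint8, red, green, blue); there is no depth.
- optics.get_calibration(name): a dict with "vertical_fov" (degrees; the focal length in pixels is half the picture's height over the tangent of half this angle, whatever the lens; pixels are square), "cx", "cy" (the principal point, pixels), "D" ([k1, k2, p1, p2, k3] as OpenCV has them; the pictures are not rectified), "extrinsics" (4x4, takes a point from camera to world coordinates); the wrist camera has in their place "tool_from_camera" (4x4, takes a point from camera to tool coordinates, whose origin is the TCP and whose axes are the flange's). Camera axes: x right, y down, z forward; pixel columns grow to the right and rows downward; lengths in m; the calibration is good to about 2 mm. A picture is of the moment at which its call begins: read the wrist's pose just before it. get_calibration takes no time and is no camera call.
A pose or a line that the arm cannot do raises manip.IKError and nothing moves.
- manip.finish_job(): hands the job in; it is judged then, once.
Readings, each from a call of its own:
- manip.current_time_s(): time.
- manip.current_joints(): joint angles.
- manip.current_joint_velocities(): joint speeds.
- manip.current_joint_torque(): joint torques, N m.
- manip.current_tool_pos(): TCP position.
- manip.current_tcp_rot(): TCP orientation.
- manip.current_force(): force on the tool from outside, world axes, zero at the start.
- manip.current_ft_torque(): the same for the moment, N m.
- manip.current_gripper_width(): opening from 0.0 (shut) to 1.0 (fully open).
- manip.current_gripper_force(): force on a finger pad.
Only numpy, scipy, OpenCV 4.12 (cv2) and the standard library are available. Lean on these libraries where they do the work, as an engineer would, in place of code of your own. Each camera call takes 0.05 s, during which the arm holds its last target. There are 200 camera calls.

TASK

Build a height standard for the microscope: take the thickest of the three loose steel gauge blocks and wring it onto the block of the same outline clamped in the grey holder. Lay it flat and in line on the lower block with a third to half of its length overhanging the open end, then, keeping the faces in contact and pressing gently, slide it lengthwise up to the end stop, so that it lies flush with the lower block on all sides, and let go. Do not disturb the other blocks, the hand lens or the coverslip box.

Things in the scene. Friction and masses are not known exactly. Their poses are not given: they have to be found in the camera images.
- thick_center (a point): plain steel gauge block, 40 (its x) x 20 (its y) mm in plan and 32 mm high, lying loose on the wooden pad with its long side roughly along the pad's short side; this point is its centre, 16 mm above its underside. The thickest of the three: the one to use. Its z axis points up; about 0.2 kg. Its lapped, lightly oiled underside slides on the lower face with a friction coefficient of about 0.25, on other things about 0.6
- thick_under (a point): the centre of the thick block's underside (the face to be wrung), 16 mm below thick_center, same axes
- thick_block: the thick block itself; its origin is the centre of its underside, so the same point as thick_under
- middle_center (a point): plain steel gauge block, 40 (its x) x 20 (its y) mm in plan and 20 mm high, lying loose on the wooden pad with its long side roughly along the pad's short side; this point is its centre, 10 mm above its underside. To be left alone
- thin_center (a point): plain steel gauge block, 40 (its x) x 20 (its y) mm in plan and 12 mm high, lying loose on the wooden pad with its long side roughly along the pad's short side; this point is its centre, 6 mm above its underside. To be left alone
- lower_face (a point): the centre of the upper face (40 x 20 mm, 46 mm above the table) of the steel block clamped in the holder. x runs along the length of the block towards the end stop, z up. The stop is a dark steel upright, 20 mm wide and 8 mm thick, whose face is 20 mm from this point at +x and which stands 8 mm above the face; a block slid against it is flush lengthwise. The end at -x is open; a block let go with up to 16 mm overhanging there stays put, with 20 mm it tips off
- holder: fixed holder: grey foot 104 x 56 x 12 mm with the clamped block (40 x 20 mm, standing from the foot to 46 mm above the table) in its middle and the end stop behind it; clamp jaws and screws at the block's sides stay below 22 mm, leaving the upper sides free. Origin: on the table under the block's centre; axes as lower_face
- pad: fixed wooden pad 80 (x) x 200 (y) x 8 mm, origin at the centre of its underside on the table; the three loose blocks lie in a row along its y, 75 mm apart, in any order
- lens: loose white hand lens, 26 x 91 x 16 mm, lying on the table beyond the pad; origin under its centre
- coverslip_box: loose clear plastic coverslip box, 30 x 29 x 12 mm, on the table beyond the holder; origin under its centre
There are look-alikes about, which are no part of the job. Of the things shaped like the holder, the grey one is meant.

How it is judged:
On the way, in this order (a step that is already met when the one before it is completed fails the run):
1. the thick block lies flat on the lower block, touching it, with 11 to 30 mm of its length overhanging the open end, in line with it (within 6 mm sideways and about 10 degrees) (x of thick_under in the frame of lower_face between -0.03 and -0.011 m and y of thick_under in the frame of lower_face between -0.006 and 0.006 m and z of thick_under in the frame of lower_face between -0.002 and 0.002 m and contact force between thick_block and holder above 0.15 N and angle between thick_under's own z axis and vertical below 0.08 rad and angle between the x axis of thick_under and the x axis of lower_face, either way round below 0.17 rad), for 0.2 s.
2. it is sliding in, the faces still together (gap under 1.5 mm), with 3.5 to 9 mm overhanging (x of thick_under in the frame of lower_face between -0.009 and -0.0035 m and y of thick_under in the frame of lower_face between -0.006 and 0.006 m and z of thick_under in the frame of lower_face between -0.002 and 0.0015 m), for 0.04 s.
3. its face fully covers the lower face: flush within 3 mm lengthwise and sideways (x of thick_under in the frame of lower_face between -0.003 and 0.003 m and y of thick_under in the frame of lower_face between -0.003 and 0.003 m and z of thick_under in the frame of lower_face between -0.002 and 0.002 m and angle between the x axis of thick_under and the x axis of lower_face, either way round below 0.07 rad and angle between thick_under's own z axis and vertical below 0.05 rad), for 0.2 s.
At the end, for the whole second after the job is handed in: The thick block rests released and still on the lower block, face to face (within 2 mm in height, tilt under 0.05 rad), its edges flush with those of the lower block within 3 mm lengthwise and sideways and within 0.07 rad in direction (all of step 3 and linear speed of thick_block below 0.02 m/s and contact force between thick_block and holder above 0.15 N); the robot touches nothing.
It fails at once if one of the other two gauge blocks is displaced by more than 15 mm (distance of any of middle_center, thin_center from where it was at the start of the episode above 0.015 m).
It fails at once if the hand lens or the small coverslip box is displaced by more than 20 mm (distance of any of lens, coverslip_box from where it was at the start of the episode above 0.02 m).
It fails at once if the thick block is slammed or forced against the holder with more than 60 N (contact force between thick_block and holder above 60 N).
It also fails if it takes over 43 s, if anything falls off the work surface, if the arm or the gripper's body presses on something with over 40 N, if the wrist force passes 120 N, or if a joint passes its speed limit or range.

## Working session

There is one attempt and no reset: what is moved stays moved. The work goes in short steps, each a Python script; the robot and the scene stay as the last script left them, time stands still between calls to the robot, and variables do not carry over. Pictures are saved under pics/ and viewed, at most 10 in all, crops included, and the job is handed in when it is done.

```bash
ls; mkdir -p pics; python3 - <<'E'
from rig import manip, ik, optics
import cv2,numpy as np
for n in ["scene","top"]:
    im=optics.capture(n); cv2.imwrite(f"pics/{n}0.png",im[:,:,::-1])
    c=optics.get_calibration(n); print(n,{k:np.round(v,4).tolist() for k,v in c.items()})
print(optics.get_calibration("wrist"),manip.current_tcp_rot(),manip.current_time_s())
E
```

```text
pics
scene {'vertical_fov': 56.1626, 'cx': 272.3406, 'cy': 207.6675, 'D': [-0.0544, 0.0, 0.0, 0.0, 0.0], 'extrinsics': [[0.7223, -0.2948, 0.6255, -0.0108], [-0.6914, -0.289, 0.6622, -0.5485], [-0.0144, -0.9108, -0.4126, 0.4308], [0.0, 0.0, 0.0, 1.0]]}
top {'vertical_fov': 55.8715, 'cx': 274.9774, 'cy': 215.0742, 'D': [-0.0892, 0.0, 0.0, 0.0, 0.0], 'extrinsics': [[-0.0021, -0.987, 0.1607, 0.3839], [-0.9999, 0.0044, 0.0137, -0.0091], [-0.0142, -0.1606, -0.9869, 1.0401], [0.0, 0.0, 0.0, 1.0]]}
{'vertical_fov': 69.04834319871665, 'cx': 283.0512887712259, 'cy': 214.1217363189574, 'D': array([0.0182162, 0.       , 0.       , 0.       , 0.       ]), 'tool_from_camera': array([[ 5.34209519e-05, -9.52930933e-01, -3.03187456e-01,
         7.74941959e-02],
       [ 9.99999993e-01,  1.93554820e-05,  1.15362669e-04,
         8.44563026e-04],
       [-1.04064316e-04, -3.03187460e-01,  9.52930928e-01,
        -1.16635844e-01],
       [ 0.00000000e+00,  0.00000000e+00,  0.00000000e+00,
         1.00000000e+00]])} [-3.11855610e+00 -3.69361647e-01  2.20251919e-04] 0.1
```

View pics/scene0.png

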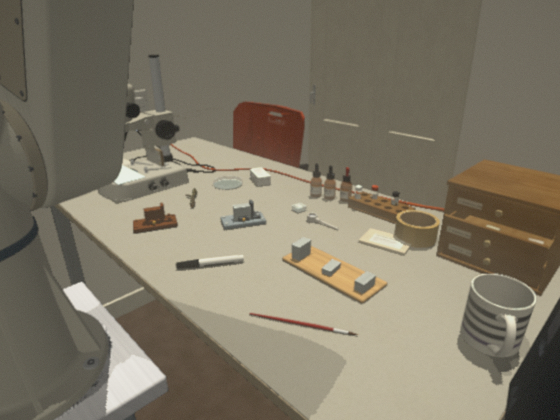

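View pics/top0.png

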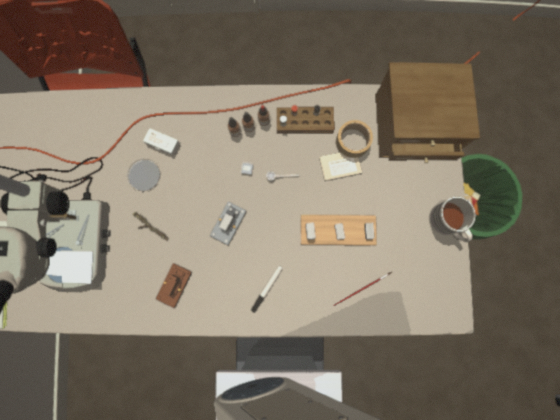

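The scene picture shows the wooden pad with three blocks: the tallest at (301,250), a low one at (331,268) and a medium one at (364,283). In the top view they are at (311,232), (340,231) and (370,231). The grey holder is at (243,215) in scene and (228,224) in top. A red-brown look-alike holder is at (155,218) and (174,285). The candidates for the thick block are those three, and I choose the tallest, which is leftmost. Next I measure both targets from the fixed views and look closely with the wrist camera.

```bash
cat > h.py <<'E'
from rig import manip, ik, optics
import cv2,numpy as np
from scipy.spatial.transform import Rotation as R
def K(c):
    f=210/np.tan(np.radians(c["vertical_fov"])/2); return np.array([[f,0,c["cx"]],[0,f,c["cy"]],[0,0,1.]])
def pose(n):
    c=optics.get_calibration(n)
    if n!="wrist": return c,np.array(c["extrinsics"])
    T=np.eye(4);T[:3,:3]=R.from_rotvec(manip.current_tcp_rot()).as_matrix();T[:3,3]=manip.current_tool_pos()
    return c,T@np.array(c["tool_from_camera"])
def ray(c,T,uv):
    p=cv2.undistortPoints(np.float64(uv).reshape(-1,1,2),K(c),np.array(c["D"])).reshape(-1,2)
    d=np.c_[p,np.ones(len(p))]@T[:3,:3].T
    return T[:3,3],d/np.linalg.norm(d,axis=1)[:,None]
def onz(c,T,uv,z):
    o,d=ray(c,T,uv); return o+d*((z-o[2])/d[:,2])[:,None]
def tri(a,b):
    (o1,d1),(o2,d2)=a,b; A=np.c_[d1,-d2]; s=np.linalg.lstsq(A,o2-o1,rcond=None)[0]
    p,q=o1+s[0]*d1,o2+s[1]*d2; return (p+q)/2,np.linalg.norm(p-q)
def down(yaw): # tool y axis at angle yaw+90.. tool x along yaw
    x=np.array([np.cos(yaw),np.sin(yaw),0]);z=np.array([0,0,-1.]);return R.from_matrix(np.c_[x,np.cross(z,x),z]).as_rotvec()
def proj(c,T,P):
    Ti=np.linalg.inv(T);P=np.float64(P).reshape(-1,3)
    return cv2.projectPoints(P,cv2.Rodrigues(Ti[:3,:3])[0],Ti[:3,3],K(c),np.array(c["D"]))[0].reshape(-1,2)
def shot(name):
    c,T=pose("wrist"); im=optics.capture("wrist")[:,:,::-1].copy(); cv2.imwrite(f"pics/{name}.png",im)
    np.savez(f"{name}.npz",T=T); return im,c,T
E
python3 - <<'E'
from h import *
c,T=pose("top")
for n,uv,z in [("thick",(311,229),.04),("mid?",(340,229),.02),("r",(370,229),.028),("hold",(227,222),.046),("padL",(301,230),.008),("padR",(377,230),.008)]:
    print(n,onz(c,T,uv,z).round(3))
cs,Ts=pose("scene")
for a,b in [((311,229),(301,243)),((227,222),(242,206)),((340,229),(331,265)),((370,229),(365,278))]: print(tri((lambda r:(r[0],r[1][0]))(ray(c,T,a)),(lambda r:(r[0],r[1][0]))(ray(cs,Ts,b))))
x=R.from_rotvec(manip.current_tcp_rot()).as_matrix();print(x.round(2))
E
```

```text
thick [[ 0.51  -0.087  0.04 ]]
mid? [[ 0.513 -0.164  0.02 ]]
r [[ 0.511 -0.24   0.028]]
hold [[0.528 0.127 0.046]]
padL [[ 0.512 -0.063  0.008]]
padR [[ 0.511 -0.263  0.008]]
(array([ 0.50874118, -0.08503992,  0.0377223 ]), np.float64(0.005382165205339462))
(array([0.52803225, 0.12703386, 0.04650478]), np.float64(0.0008257726701000865))
(array([ 0.5107159 , -0.16164949,  0.01919236]), np.float64(0.005670283196765749))
(array([ 0.50973221, -0.23841476,  0.0268942 ]), np.float64(0.0048435011510605955))
[[ 0.97  0.23 -0.  ]
 [ 0.23 -0.97  0.  ]
 [ 0.   -0.   -1.  ]]
```

```bash
python3 - <<'E'
from h import *
for n,p in [("b1",(.50,-.085,.2)),("b2",(.50,-.045,.17)),("h1",(.52,.127,.2)),("h2",(.52,.09,.17))]:
    manip.movep(np.array(p),down(0)); shot(n)
    print(n,manip.current_joints(),manip.current_time_s())
a=[cv2.imread(f"pics/{n}.png") for n in ("b1","h1")]
cv2.imwrite("pics/m1.png",np.hstack([i[60:380,80:480] for i in a]))
E
```

```text
b1 [-1.72549700e-01  2.36858262e-01  1.93685738e+00 -1.30448035e-04
  9.67709623e-01  1.39917107e+00] 2.4167
b2 [-9.29520245e-02  2.70979293e-01  1.97260436e+00 -3.09451418e-04
  8.98413064e-01  1.47743011e+00] 2.7833
h1 [ 2.34789222e-01  2.78070943e-01  1.87990104e+00 -5.77795626e-04
  9.83733052e-01  1.80651776e+00] 3.5667
h2 [1.65634859e-01 3.07307126e-01 1.92010394e+00 4.32797102e-05
 9.15055663e-01 1.73931795e+00] 3.925
```

View pics/m1.png

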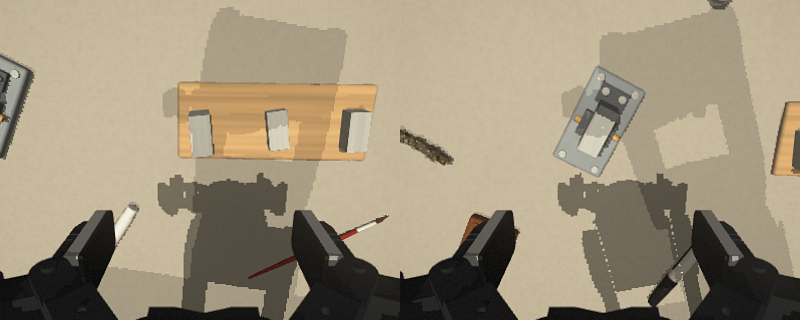

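The left half shows the pad with the wanted thick block on the left at crop (200,132), seen from above. The middle block is the thin one, and the right one is medium with its side visible. The right half shows the grey holder, with the pale lower face at (598,133) and the dark stop at (608,105) towards the upper right. Now I need corners at higher zoom.

```bash
python3 - <<'E'
from h import *
c=optics.get_calibration("wrist"); out=[]
for n,P in [("b1",(.51,-.087,.04)),("b2",(.51,-.087,.04)),("h1",(.528,.127,.046)),("h2",(.528,.127,.046))]:
    im=cv2.imread(f"pics/{n}.png");T=np.load(n+".npz")["T"]; u,v=proj(c,T,P)[0].round().astype(int)
    x0,y0=u-40,v-30; print(n,x0,y0); out.append(cv2.resize(im[y0:y0+60,x0:x0+80],None,fx=5,fy=5,interpolation=cv2.INTER_CUBIC))
cv2.imwrite("pics/m2.png",np.vstack([np.hstack(out[:2]),np.hstack(out[2:])]))
E
```

```text
b1 244 163
b2 293 171
h1 241 167
h2 193 175
```

View pics/m2.png

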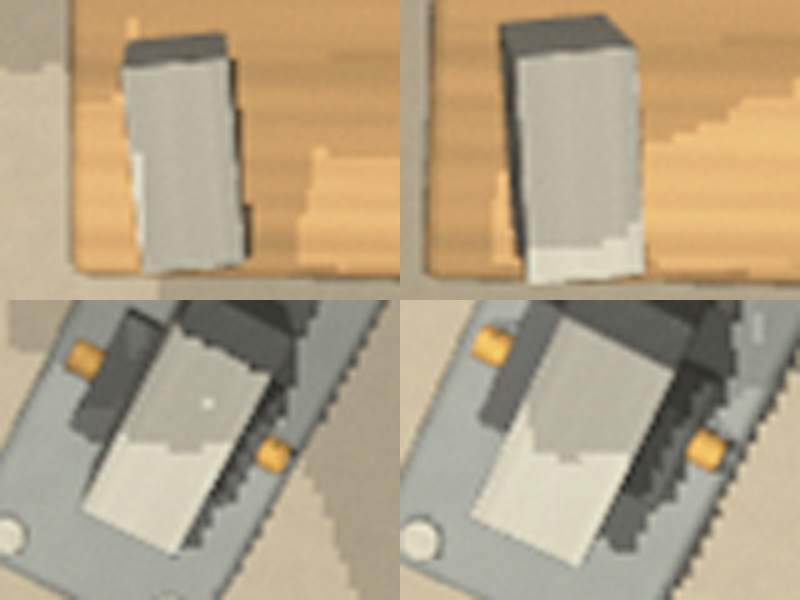

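The top faces are clear in all four crops. Next I triangulate their corners. The stop slightly hides the lower face's far edge.

```bash
python3 - <<'E'
from h import *
c=optics.get_calibration("wrist")
D={"b1":((244,163),[(123,68),(228,57),(245,262),(143,272)]),"b2":((293,171),[(115,57),(236,48),(243,272),(128,284)]),
"h1":((241,167),[(175,30),(271,75),(180,254),(82,210)]),"h2":((193,175),[(165,18),(273,72),(182,267),(70,217)])}
uv={k:np.array(o)+(np.array(p)+.5)/5-.5 for k,(o,p) in D.items()}; T={k:np.load(k+".npz")["T"] for k in D}
for a,b,z in [("b1","b2",.04),("h1","h2",.046)]:
    o1,d1=ray(c,T[a],uv[a]);o2,d2=ray(c,T[b],uv[b])
    for i in range(4): print(tri((o1,d1[i]),(o2,d2[i])))
    for k in (a,b):
        q=onz(c,T[k],uv[k],z)[:,:2]; TL,TR,BR,BL=q
        v=(TL+TR-BL-BR); w=np.degrees
        print(k,"centre",q.mean(0).round(4),"bottom mid",((BL+BR)/2).round(4),"L,W",[np.linalg.norm(x).round(4) for x in (TL-BL,TR-BR,TR-TL,BR-BL)],"yaw sides",[w(np.arctan2(*(x[::-1]))).round(2) for x in (TL-BL,TR-BR)],"yaw ends",[w(np.arctan2(x[0],-x[1])).round(2) for x in (TR-TL,BR-BL)])
E
```

```text
(array([ 0.52507998, -0.07267696,  0.0343605 ]), np.float64(6.791965653366321e-05))
(array([ 0.52753067, -0.09217003,  0.03779762]), np.float64(0.0005067085824555043))
(array([ 0.48803432, -0.09569068,  0.03745687]), np.float64(4.125602243593753e-05))
(array([ 0.48574214, -0.07601924,  0.0369648 ]), np.float64(0.000277526122393575))
b1 centre [ 0.5075 -0.0842] bottom mid [ 0.4879 -0.0859] L,W [np.float64(0.0394), np.float64(0.0395), np.float64(0.0193), np.float64(0.0195)] yaw sides [np.float64(4.67), np.float64(5.02)] yaw ends [np.float64(5.99), np.float64(5.85)]
b2 centre [ 0.5074 -0.0836] bottom mid [ 0.4878 -0.0854] L,W [np.float64(0.0397), np.float64(0.0389), np.float64(0.0197), np.float64(0.0197)] yaw sides [np.float64(5.15), np.float64(5.07)] yaw ends [np.float64(4.36), np.float64(6.45)]
(array([0.55052713, 0.13203018, 0.04610324]), np.float64(0.00020695699423367141))
(array([0.54284146, 0.11489044, 0.04969926]), np.float64(0.0007725672872433595))
(array([0.50926529, 0.13133851, 0.04839219]), np.float64(9.660453098749155e-05))
(array([0.51756036, 0.14939068, 0.04730497]), np.float64(0.00014894153434742545))
h1 centre [0.5297 0.1319] bottom mid [0.5128 0.1404] L,W [np.float64(0.0378), np.float64(0.0378), np.float64(0.0191), np.float64(0.02)] yaw sides [np.float64(-27.5), np.float64(-26.04)] yaw ends [np.float64(-25.28), np.float64(-25.34)]
h2 centre [0.5294 0.1322] bottom mid [0.5128 0.1408] L,W [np.float64(0.0376), np.float64(0.0371), np.float64(0.0189), np.float64(0.02)] yaw sides [np.float64(-28.07), np.float64(-26.39)] yaw ends [np.float64(-27.73), np.float64(-26.29)]
```

The measured heights (about 0.037 and 0.048) agree with 0.040 and 0.046, and the sizes with 40 x 20 mm. The block is at (0.5075, -0.084) with yaw 5.1°. The lower face centre is at about (0.5307, 0.1316) with yaw -26.7°. Now grasp the block and lift it.

```bash
python3 - <<'E'
from h import *
y=np.radians(5.1); o=down(y); p=np.array([.5075,-.084,.11])
manip.command_gripper(.6,40)
manip.movep(p,o); 
manip.line_to([p[0],p[1],.037],max_speed=.1)
print(manip.current_tool_pos(),manip.current_force())
manip.command_gripper(0.,40); print("w",manip.current_gripper_width(),manip.current_gripper_force(),manip.current_force())
manip.line_to([p[0],p[1],.12],max_speed=.12)
print(manip.current_gripper_width(),manip.current_force(),manip.current_time_s())
f=np.radians(-26.7); X=np.array([np.cos(f),np.sin(f),0]); L=np.array([.5307,.1316,0])
q=L-.016*X; manip.movep(q+[0,0,.12],down(f)); manip.line_to(q+[0,0,.085],max_speed=.1)
print(manip.current_tool_pos(),manip.current_force(),manip.current_time_s())
im,c,T=shot("p1"); s=optics.capture("scene")[:,:,::-1]; 
u,v=proj(*pose("scene"),[.53,.13,.06])[0].astype(int)
cv2.imwrite("pics/m3.png",np.hstack([cv2.resize(im[160:420,160:420],(400,400)),cv2.resize(s[v-40:v+40,u-40:u+40],(400,400),interpolation=cv2.INTER_CUBIC)]))
E
```

```text
[ 0.50788128 -0.08389071  0.03738687] [-0.53183698  0.41432436  0.41221141]
w 0.22724665578635828 39.60790157318115 [-0.69433756  0.74297075  6.3935125 ]
0.22728031415147304 [-0.80825471  0.71597726 -1.19189726] 7.2333
[0.51638511 0.13817133 0.08477507] [ 0.36214368  0.29694065 -2.14070982] 8.6667
```

View pics/m3.png

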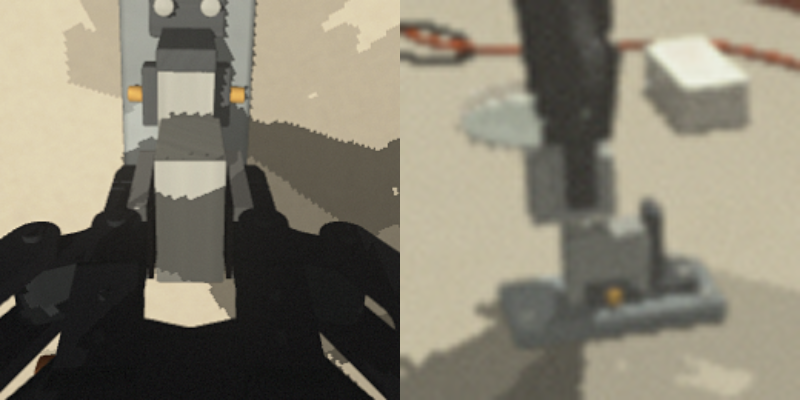

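The left half shows the held block, with its top between columns 153 and 227, in line above the pale lower face at columns 160 to 213. The stop lies ahead at row 40. The right half shows the block about 10 mm above the holder, overhanging the open end. I now measure the residual lateral and yaw offsets in this picture.

```bash
python3 - <<'E'
from h import *
c=optics.get_calibration("wrist"); T=np.load("p1.npz")["T"]; g=cv2.imread("pics/p1.png",0).astype(float)
P=manip.current_tool_pos(); f=np.radians(-26.7); X=np.array([np.cos(f),np.sin(f),0]);Y=np.array([-X[1],X[0],0]); L=np.array([.5307,.1316,0])
def edges(rows,l,r,z,half):
    for side,cc in (("l",l),("r",r)):
        q=[]
        for v in rows:
            d=np.abs(np.diff(g[v,cc-half:cc+half])); u=cc-half+np.sum(d**2*np.arange(len(d)))/np.sum(d**2)+.5; q.append((u,v))
        w=onz(c,T,q,z)-L; a=np.c_[w@X,w@Y]*1000; k=np.polyfit(a[:,0],a[:,1],1); print(side,np.round(q,1)[[0,-1]].tolist(),"slope deg",np.degrees(np.arctan(k[0])).round(2),"y mm",a[:,1].mean().round(2),"std",(a[:,1]-np.polyval(k,a[:,0])).std().round(2),"x",a[:,0].round(1)[[0,-1]])
px=lambda u:int(160+u*.65)
edges(range(px(76),px(108)),px(160),px(213),.046,5)
edges(range(px(170),px(190)),px(153.5),px(227.5),P[2]+.003,5)
print("tool y",((P-L)@Y*1000).round(2),"x",((P-L)@X*1000).round(2))
q=onz(c,T,[(px(190),160+160*.65)],P[2]+.003)-L; print("block front top x",(q@X*1000))
q=onz(c,T,[(px(190),160+117*.65)],P[2]-.029)-L; print("block front bottom x",(q@X*1000))
q=onz(c,T,[(px(190),160+72*.65),],.046)-L; print("face far end(occluded by stop) x",(q@X*1000))
E
```

```text
l [[261.9, 209.0], [262.0, 229.0]] slope deg -0.9 y mm 9.93 std 0.02 x [15.8  4.4]
r [[299.3, 209.0], [298.4, 229.0]] slope deg -2.08 y mm -9.85 std 0.05 x [15.7  4.4]
l [[259.6, 270.0], [259.6, 282.0]] slope deg -1.9 y mm 8.38 std 0.03 x [ 2.3 -3.3]
r [[306.6, 270.0], [304.7, 282.0]] slope deg -3.97 y mm -11.08 std 0.19 x [ 2.3 -3.3]
tool y 0.03 x -15.48
block front top x [5.02278981]
block front bottom x [4.5073186]
face far end(occluded by stop) x [16.96807709]
```

Relative to the lower face, the block sits about 1.4 mm towards -Y and is aligned in yaw within 1°. I shift it, lower it until contact and shoot again before sliding.

```bash
cat >> h.py <<'E'
f=np.radians(-26.7); X=np.array([np.cos(f),np.sin(f),0]);Y=np.array([-X[1],X[0],0]); L=np.array([.5307,.1316,0])
E
python3 - <<'E'
from h import *
P=L-.0155*X+.0014*Y
manip.line_to(P+[0,0,.0775],max_speed=.05); manip.pause(.1)
F0=np.array(manip.current_force()); z=.0775
while z>.070:
    z-=.0004; manip.line_to(P+[0,0,z],max_speed=.02)
    dF=np.array(manip.current_force())-F0
    if dF[2]>4: break
manip.pause(.5)
dF=np.array(manip.current_force())-F0
print("z cmd",z,"pos",manip.current_tool_pos(),"dF",dF,manip.current_time_s())
np.save("F0.npy",F0)
im,c,T=shot("p2"); s=optics.capture("scene")[:,:,::-1]; 
u,v=proj(*pose("scene"),[.53,.13,.06])[0].astype(int)
cv2.imwrite("pics/m4.png",np.hstack([cv2.resize(im[180:340,200:360],(560,560),interpolation=cv2.INTER_CUBIC),cv2.resize(s[v-20:v+60,u-20:u+14],(240,560),interpolation=cv2.INTER_CUBIC)]))
E
```

```text
z cmd 0.07550000000000001 pos [0.51752721 0.13983163 0.07569776] dF [-1.20694651 -1.16325294  8.21714507] 10.9167
```

View pics/m4.png

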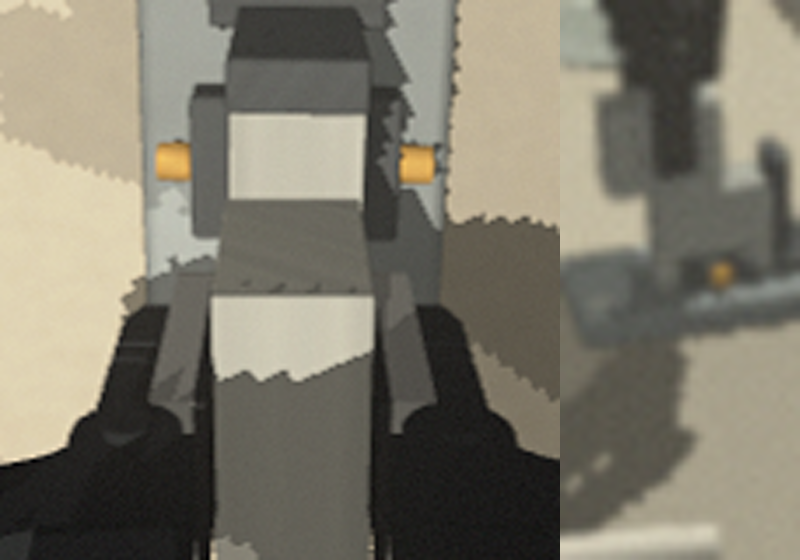

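The picture shows the block on the lower face, its front bottom edge running from (219,201) to (364,200). The visible face ahead of it spans 229 to 366 and the stop's foot is at row 114. I check the widths at that edge numerically.

```bash
python3 - <<'E'
from h import *
c=optics.get_calibration("wrist"); T=np.load("p2.npz")["T"]
pts={"face far L,R":[(229,116),(366,116)],"face near L,R":[(230,196),(364,196)],"block bottom L,R":[(219,203),(364,203)]}
full=lambda a:[(200+(x+.5)/3.5-.5,180+(y+.5)/3.5-.5) for x,y in a]
for k,a in pts.items(): w=onz(c,T,full(a),.046)-L; print(k,(w@X*1e3).round(2),(w@Y*1e3).round(2))
w=onz(c,T,full([(211,297),(375,296)]),.0785)-L; print("block top front",(w@X*1e3).round(2),(w@Y*1e3).round(2))
g=cv2.imread("pics/p2.png",0)
for v in (230,234,236,238,240,244,250,258): print(v,g[v,258:312].tolist())
E
```

```text
face far L,R [16.78 16.78] [ 9.67 -9.99]
face near L,R [4.45 4.46] [ 9.74 -9.96]
block bottom L,R [3.35 3.35] [11.38 -9.98]
block top front [4.59 4.73] [10.16 -9.18]
230 [103, 102, 99, 97, 99, 97, 90, 150, 196, 188, 188, 189, 191, 195, 196, 197, 197, 195, 192, 194, 194, 194, 193, 192, 194, 196, 196, 193, 192, 192, 192, 193, 192, 193, 196, 195, 195, 197, 195, 195, 194, 195, 196, 199, 203, 161, 62, 51, 54, 54, 56, 52, 78, 99]
234 [100, 102, 97, 100, 100, 99, 89, 148, 196, 190, 188, 190, 192, 193, 197, 197, 196, 195, 193, 196, 194, 193, 193, 195, 194, 195, 194, 195, 195, 192, 193, 194, 194, 193, 193, 197, 195, 197, 196, 196, 196, 196, 199, 201, 199, 155, 50, 55, 54, 55, 57, 57, 55, 52]
236 [98, 98, 97, 100, 98, 99, 93, 137, 176, 171, 170, 172, 171, 177, 178, 177, 176, 174, 176, 175, 175, 174, 176, 176, 177, 176, 177, 176, 175, 175, 173, 173, 174, 175, 174, 176, 176, 177, 176, 175, 174, 177, 178, 180, 185, 152, 50, 55, 57, 54, 58, 56, 56, 57]
238 [99, 98, 98, 101, 98, 97, 99, 101, 101, 102, 101, 101, 102, 101, 100, 101, 102, 102, 102, 100, 100, 101, 100, 101, 100, 101, 100, 101, 102, 100
[... 456 characters left out ...]
105, 104, 103, 105, 103, 102, 102, 102, 102, 102, 104, 102, 102, 101, 101, 101, 105, 103, 102, 103, 102, 103, 100, 102, 102, 103, 104, 89, 59, 52, 55, 54, 56, 55, 54, 56]
250 [190, 188, 191, 180, 137, 103, 105, 104, 104, 106, 106, 107, 107, 108, 105, 107, 107, 107, 104, 105, 105, 103, 103, 103, 104, 104, 104, 104, 103, 104, 102, 103, 104, 102, 103, 103, 105, 108, 102, 103, 103, 102, 102, 99, 102, 102, 89, 79, 82, 84, 84, 83, 84, 84]
258 [95, 95, 92, 99, 108, 108, 107, 106, 106, 106, 109, 107, 106, 106, 107, 106, 109, 107, 107, 107, 104, 105, 102, 103, 103, 104, 101, 102, 101, 102, 102, 103, 102, 104, 105, 106, 105, 105, 105, 107, 103, 105, 105, 104, 103, 106, 105, 94, 78, 76, 79, 80, 78, 86]
```

The apparent extra width on the left is the clamp jaw, which has the same grey. The right edges agree (-9.98 against -9.96), so the block is aligned to better than 1 mm. Now I slide it in, holding light pressure, until it touches the stop.

```bash
python3 - <<'E'
from h import *
F0=np.load("F0.npy"); p=np.array(manip.current_tool_pos()); z=.0756; x=-.0155; fx0=None; log=[]
B=L+.0014*Y
while x<.006:
    x+=.0005; manip.line_to(B+x*X+[0,0,z],max_speed=.02)
    d=np.array(manip.current_force())-F0; fx=d@X; log.append((round(x*1e3,1),round(fx,1),round(d@Y,1),round(d[2],1)))
    if d[2]<2.5: z-=.0001
    if d[2]>9: z+=.0001
    if x>-.006 and fx<np.median([l[1] for l in log])-7: break
print(log); q=np.array(manip.current_tool_pos())-L; print("x,y",q@X,q@Y,q[2],manip.current_time_s())
im,c,T=shot("p3"); cv2.imwrite("pics/m5.png",cv2.resize(im[180:340,200:360],(560,560),interpolation=cv2.INTER_CUBIC))
E
```

```text
[(-15.0, np.float64(-2.5), np.float64(-2.1), np.float64(9.2)), (-14.5, np.float64(-4.0), np.float64(-0.8), np.float64(7.2)), (-14.0, np.float64(-4.7), np.float64(-0.2), np.float64(8.7)), (-13.5, np.float64(-3.3), np.float64(-1.4), np.float64(8.1)), (-13.0, np.float64(-3.3), np.float64(-1.0), np.float64(7.8)), (-12.5, np.float64(-3.9), np.float64(-1.1), np.float64(8.7)), (-12.0, np.float64(-4.0), np.float64(-0.9), np.float64(7.9)), (-11.5, np.float64(-3.5), np.float64(-0.9), np.float64(7.8)), (-11.0, np.float64(-3.8), np.float64(-2.8), np.float64(9.7)), (-10.5, np.float64(-3.0), np.float64(-1.8), np.float64(4.6)), (-10.0, np.float64(-0.8), np.float64(-1.7), np.float64(3.1)), (-9.5, np.float64(0.1), np.float64(-1.6), np.float64(1.7)), (-9.0, np.float64(-1.9), np.float64(-1.6), np.float64(4.2)), (-8.5, np.float64(-2.4), np.float64(-0.7), np.float64(4.2)), (-8.0, np.float64(-1.3), np.float64(-2.5), np.float64(3.7)), (-7.5, np.float64(-1.4), np.float64(-1.8), np.float64(4.8)), (-7.0, np.float64(-2.5), np.float64(-0.8), np.float64(4.3)), (-6.5, np.float64(-1.9), np.float64(-2.0), np.float6
[... 298 characters left out ...]
.float64(6.4)), (-3.5, np.float64(-3.0), np.float64(-0.7), np.float64(6.7)), (-3.0, np.float64(-3.6), np.float64(-1.7), np.float64(6.4)), (-2.5, np.float64(-2.8), np.float64(-0.6), np.float64(6.8)), (-2.0, np.float64(-2.8), np.float64(-1.4), np.float64(6.3)), (-1.5, np.float64(-3.0), np.float64(-1.3), np.float64(7.4)), (-1.0, np.float64(-3.4), np.float64(-0.6), np.float64(6.9)), (-0.5, np.float64(-2.9), np.float64(-1.3), np.float64(7.5)), (0.0, np.float64(-5.1), np.float64(-0.5), np.float64(8.2)), (0.5, np.float64(-7.0), np.float64(-0.0), np.float64(11.0)), (1.0, np.float64(-10.6), np.float64(1.4), np.float64(10.3))]
x,y -0.00022793481981163508 0.001371911307727438 0.0757418779366254 19.2667
```

View pics/m5.png

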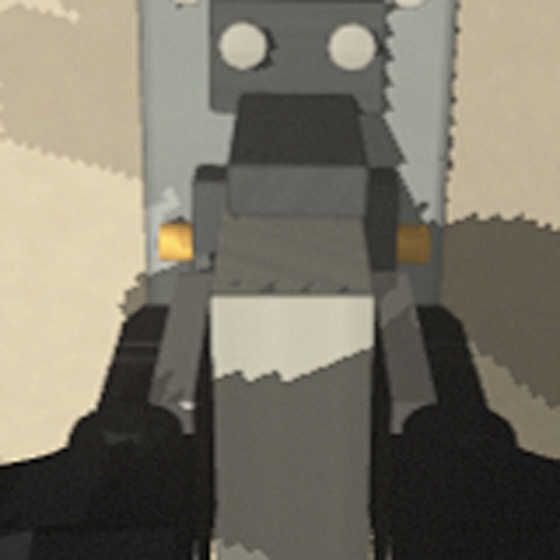

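The block has met the stop at the expected position: the tool is at x = -0.2 mm, with the reaction rising to 10 N. In the picture, its front face (rows 218 to 295) abuts the stop's face (229 to 366). I release, rise and verify.

```bash
python3 - <<'E'
from h import *
B=L+.0014*Y
manip.line_to(B+.0002*X+[0,0,.0757],max_speed=.02)
manip.command_gripper(.55); p=np.array(manip.current_tool_pos()); print(manip.current_gripper_width(),manip.current_force())
manip.line_to(p+[0,0,.09],max_speed=.1); manip.line_to(B-.03*X+[0,0,.19],max_speed=.15); manip.pause(.2)
im,c,T=shot("v1"); u,v=proj(c,T,L+[0,0,.078])[0].round().astype(int); print(u,v,manip.current_time_s(),manip.current_force())
s=optics.capture("scene")[:,:,::-1]; a,b=proj(*pose("scene"),[.53,.13,.06])[0].astype(int)
cv2.imwrite("pics/m6.png",np.hstack([cv2.resize(im[v-50:v+50,u-40:u+40],(480,600),interpolation=cv2.INTER_CUBIC),cv2.resize(s[b-30:b+30,a-16:a+16],(320,600),interpolation=cv2.INTER_CUBIC)]))
E
```

```text
0.5478085907278898 [ 0.2378518  -0.89782312 -0.10190144]
284 184 21.6583 [-0.1555392  -0.37504994 -0.19852402]
```

View pics/m6.png

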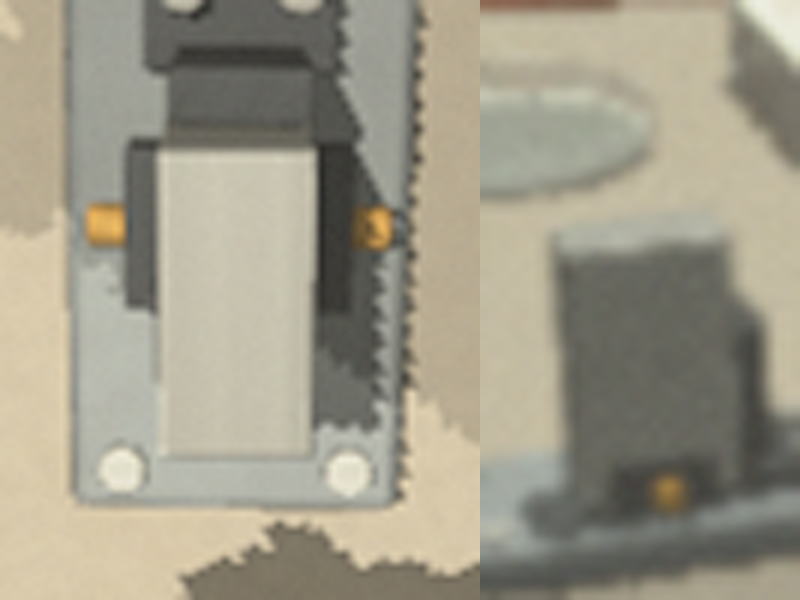

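The block sits against the stop, centred on the foot to within about 0.3 mm (columns 237 and 238) and parallel to it. In the scene crop the stack's sides are continuous. I'm handing it in.

```bash
python3 -c "
from rig import manip
print(manip.finish_job())"
```

```text
the job is handed in; nothing more can be done
None
```

I slid the thick block along the grey holder's lower block up to the end stop and let go. It looked centred within about 0.3 mm sideways and in line in the last picture, and the job was handed in about 22 s into the 43 s limit; no verdict was returned.

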